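Find the canister lid that rocks and press it home

ROBOT

A 6-joint arm with a two-finger parallel gripper is mounted at the origin on the work surface. World frame = base frame: x ahead of the robot, y to its left, z up, the work surface at z = 0. Lengths are in m, angles in rad, forces in N, time in s.
With the tool pointing down it reaches from about 0.35 to 0.875 m from the base axis. Payload 4.2 kg.
Tool frame: the origin (TCP) lies midway between the tips of the shut fingers; the grasp point (between the pads) lies 19 mm behind it (arm.grip_depth is the distance from the TCP to the grasp point, in m); x points along the fingers, y is the direction in which the jaws open and shut, and the axes are right-handed (so a half turn about x gives the same grasp; the last joint's range is limited). The gripper opens to 85 mm and grips with 20 to 120 N. Pads are 22 mm wide; open, the fingers measure 114 mm over their backs; the gripper's body (76 mm by 85 mm) begins 54 mm behind the grasp point. The pads swing forward as they close: fully open they stand 13 mm farther back than shut.
Start: joints at [1.444, 0.385, 0.008, 0, -1.194, -0.259], TCP at [0.235, 0.579, 0.199] pointing down, gripper open.
Joint ranges: [-3.14, 3.14], [-1.21, 2.06], [-1.07, 1.41], [-3.16, 2.05], [-2.99, -0.16], [-3.1, 3.1]. Speed limits (rad/s): [2.79, 2.79, 3.14, 3.14, 3.14, 3.14].

INTERFACE

Orientations are given as [roll, pitch, yaw] about the fixed x, y, z axes, in that order (R = Rz(yaw) Ry(pitch) Rx(roll)).
In Python, from workcell import sensors, cams, arm gives the robot as it stands.
- The arm moves only by the tool play_rows, never from a script. Its argument "deltas" is a list of rows, each a list of 7 numbers: the shift along the tool's x, y, z in m, then the turn, a rotation vector about the tool's x, y, z in degrees, then the finger opening in m, from 0 to 0.0854. In form: [[tx, ty, tz, wx, wy, wz, jaw], ...]. A call has 1 to 8 rows; each row is the pose to reach, as a shift and turn from the pose commanded when the call began, along the tool's axes at that moment; what a row does not reach only later rows make up. A row lasts 1/12 s, in which the tool goes at most 41.7 mm and 7.16 degrees, less where a joint would pass 70% of its speed; a pose out of reach is approached as far as the arm can. A call with a gripper value outside its range is refused whole. The fingers move at their own pace and stop on an object; "grip_force" is the grip in N (left out, the last holds). Time passes only in rows, so rows that repeat a pose let the fingers close. It gives the time, the measured TCP pose, the force and the opening at its end, in the units of the state.
- sensors.observe(): the state, without advancing time (a new reading comes with each control period).
- cams.capture(name): name is "scene" or "top" or "wrist"; returns a dict with "color" (384x512x3 uint8, red, green, blue), "fx", "fy", "cx", "cy" (pixels), "eye" and "rotation" of the camera in the world; the wrist camera has in their place "T_tool_cam" (4x4, takes a point from camera to tool coordinates, whose origin is the TCP and whose axes are the tool frame's). Camera axes: x right, y down, z forward; pixel columns grow to the right and rows downward; lengths in m; the calibration is good to about 2 mm. A picture is of the moment at which its call begins: read the wrist's pose just before it. There is no depth.
- arm.job_done(): hands the job in, once; it reports no verdict.
The state is a dict: "time": time; "q": joint angles; "joint_vel": joint speeds; "joint_efforts": joint torques, N m; "eef_pos": TCP position; "ee_rot": TCP orientation; "contact_force": force on the tool from outside, world axes, zero at the start; "ft_torque": the same for the moment, N m; "finger_gap": finger opening in m.
Only numpy, scipy, OpenCV 4.12 (cv2) and the standard library are available. Lean on these libraries where they do the work, as an engineer would, in place of code of your own. Each camera call takes 0.05 s, during which the arm holds its last target.

TASK

One of the four blue push-in lids on the white canisters is not seated: it looks like the others but rocks when its edge is pressed. With the closed fingertips press near the edge of one lid after another until you see or feel one rock, then press that lid in its middle until it is fully home, and finish still holding it down with the fingertips so that the trapped air can leak out. Never push a lid with more than 40 N, and do not lift, tip or push aside anything.

Things in the scene. Friction and masses are not known exactly. Their poses are not given: they have to be found in the camera images.
- lid_a_top (a point): Centre of the flat top of round blue push-in lid A, 111 mm across, skirt reaching 28 mm below this point over the canister's mouth; z axis = up out of the lid (shows its tilt). All lids look alike. Any seated lid: pressed anywhere it stays level, begins to give at 3 N, is 1.6 mm down at 9 N, then hard; springs back.
- can_a: The loose white round canister under lid A, 98 mm across, 0.7 to 1 kg, standing on the bench; origin at the centre of its underside, z up. The four differ in height (lid tops 115 to 165 mm above the bench).
- lid_b_top (a point): Centre of the flat top of round blue push-in lid B, 111 mm across, skirt reaching 28 mm below this point over the canister's mouth; z axis = up out of the lid (shows its tilt). All lids look alike. The unseated lid, whichever it is: lies level; pressed under 1 N 30 to 38 mm from its centre it tilts about 0.12 rad (that side sinks 3 mm to a hard stop, the far side rises 6 mm); levels when let go.
- can_b: The loose white round canister under lid B, 98 mm across, 0.7 to 1 kg, standing on the bench; origin at the centre of its underside, z up. The four differ in height (lid tops 115 to 165 mm above the bench).
- lid_c_top (a point): Centre of the flat top of round blue push-in lid C, 111 mm across, skirt reaching 28 mm below this point over the canister's mouth; z axis = up out of the lid (shows its tilt). All lids look alike. A lid's height does not tell whether it is seated: the canisters differ in height.
- can_c: The loose white round canister under lid C, 98 mm across, 0.7 to 1 kg, standing on the bench; origin at the centre of its underside, z up. The four differ in height (lid tops 115 to 165 mm above the bench).
- lid_d_top (a point): Centre of the flat top of round blue push-in lid D, 111 mm across, skirt reaching 28 mm below this point over the canister's mouth; z axis = up out of the lid (shows its tilt). All lids look alike. Seating the unseated lid, whichever it is: pushed within 8 mm of its centre with 14 to 18 N it slides 4 mm down to a hard stop, stays, and rocks no more.
- can_d: The loose white round canister under lid D, 98 mm across, 0.7 to 1 kg, standing on the bench; origin at the centre of its underside, z up. The four differ in height (lid tops 115 to 165 mm above the bench).
- shaker: Bystander: steel salt shaker, 42 mm across, 88 mm tall; origin at the centre of its underside.
- spice: Bystander: spice jar with a red cap, 48 mm across, 95 mm tall; origin at the centre of its underside.
- mug: Bystander: blue mug, 82 mm across, 92 mm tall, handle towards its own +y; origin at the centre of its underside.
- spray: Bystander: blue spray bottle with a white and red trigger head, 72 mm across, 240 mm tall; origin at the centre of its underside.
- scoop: Bystander: aluminium measuring scoop, cup 62 mm across and 35 mm tall, handle 110 mm towards its own -x; origin at the centre of the cup's underside.
Mind the look-alikes: they are no part of the job. What is shaped like the can_c but brown is not meant. What is shaped like the can_b but red is not meant.

How it is judged:
By the outcome, as a careful person would: the job done as asked, in the order asked, and still so for the second after the job is handed in, while the arm keeps its last pose, push and grip.
It also fails if it takes over 48 s, if anything falls off the work surface, if the arm or the gripper's body presses on something with over 40 N, if the wrist force passes 120 N, or if a joint passes its speed limit or range.

## Working session

There is one attempt and no reset: what is moved stays moved. The work goes in short steps, Python scripts to look and compute and a tool call to move; the robot and the scene stay as the last step left them, time stands still between calls to the robot, and variables do not carry over. Pictures are saved under pics/ and viewed, and the job is handed in when it is done.

Besides the shell and the picture viewer there is one more tool, called after ">>>" by a JSON object that holds its "method" and its "body", one argument or row to a line. play_rows: Moves the arm, as the interface text tells. Its arguments: {"type":"object","properties":{"deltas":{"type":"array"},"grip_force":{"type":"number"}},"required":["deltas"]}

```bash
mkdir -p pics; ls; python3 - <<'E'
from workcell import sensors,cams,arm
import cv2,numpy as np
s=sensors.observe();print({k:np.round(v,3).tolist() for k,v in s.items()})
for n in ["scene","top","wrist"]:
    c=cams.capture(n);cv2.imwrite(f"pics/{n}0.png",c["color"][:,:,::-1])
    print(n,{k:np.round(v,4).tolist() for k,v in c.items() if k!="color"})
E
```

```text
pics
{'time': 0.0, 'q': [1.444, 0.386, 0.007, -0.001, -1.194, -0.259], 'joint_vel': [0.002, 0.001, 0.001, -0.002, 0.0, -0.0], 'joint_efforts': [-0.0, -39.229, 18.84, 4.186, -0.005, 0.0], 'eef_pos': [0.235, 0.578, 0.197], 'ee_rot': [1.615, 1.569, -1.913], 'contact_force': [-0.286, -0.438, 0.118], 'ft_torque': [-0.008, 0.001, -0.013], 'finger_gap': 0.086}
scene {'fx': 441.106, 'fy': 441.106, 'cx': 260.7318, 'cy': 193.4473, 'eye': [1.1247, 0.5319, 1.2054], 'rotation': [-2.5444, 0.0016, 2.2642]}
top {'fx': 495.0934, 'fy': 495.0934, 'cx': 255.8443, 'cy': 194.4526, 'eye': [0.3551, 0.0365, 1.3844], 'rotation': [-2.9755, 0.0146, -1.5845]}
wrist {'fx': 284.2592, 'fy': 284.2592, 'cx': 250.2045, 'cy': 186.4935, 'T_tool_cam': [[-0.0003, -0.3253, 0.9456, -0.1753], [1.0, 0.0003, 0.0004, 0.0006], [-0.0004, 0.9456, 0.3253, -0.0849], [0.0, 0.0, 0.0, 1.0]]}
```

View pics/scene0.png

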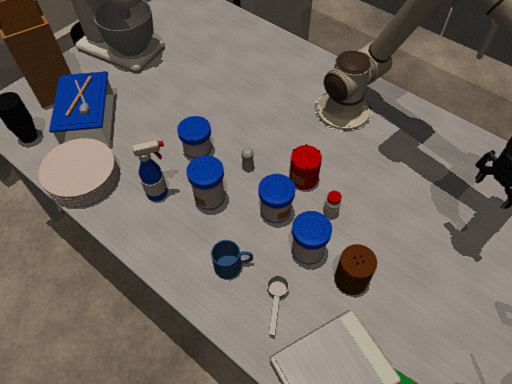

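View pics/top0.png

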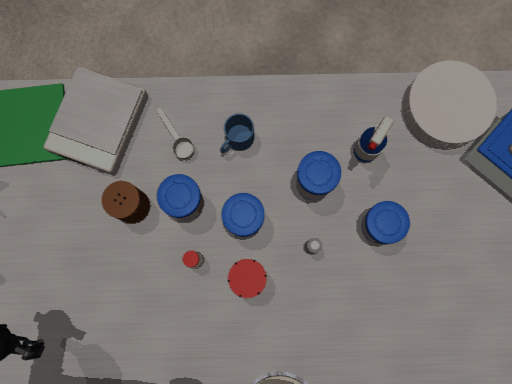

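View pics/wrist0.png

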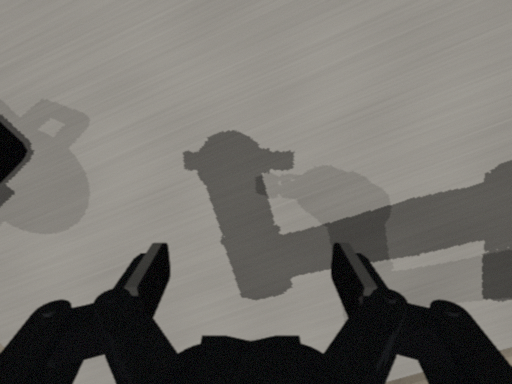

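The lids I want are at top-view pixels (180,196), (243,215), (319,173) and (387,223). These could be mistaken for them: the brown canister (122,201), the red canister (247,279), the mug (240,132), the spray bottle (372,140) and the book or box at far right (500,150). I choose the four bright blue discs on white bodies, and I'll check them in a crop.

```bash
python3 - <<'E'
import cv2,numpy as np
t=cv2.imread("pics/top0.png");s=cv2.imread("pics/scene0.png")
a=cv2.resize(t[140:265,145:425],None,fx=2.8,fy=2.8,interpolation=2)
b=cv2.resize(s[105:275,160:350],None,fx=3.4,fy=3.4,interpolation=2)
cv2.imwrite("pics/ct.png",a);cv2.imwrite("pics/cs.png",b)
for n,i in(("t",t),("s",s)):
    h=cv2.cvtColor(i,cv2.COLOR_BGR2HSV)
    m=cv2.inRange(h,(108,150,90),(125,255,255))
    k,l,st,c=cv2.connectedComponentsWithStats(m)
    for j in range(1,k):
        if st[j,4]>300: print(n,st[j],c[j].round(1))
    for p in ([(180,196),(180,178),(180,215)] if n=="t" else [(311,227),(311,243),(311,249)]): print(p,h[p[1],p[0]])
E
```

```text
t [ 478  110   34   67 1141] [499.7 144.6]
t [ 298  151   43   43 1433] [319.1 172. ]
t [ 157  174   43   43 1410] [178.2 195.2]
t [ 222  193   42   43 1415] [242.7 214. ]
t [ 367  201   43   43 1420] [387.7 221.8]
(180, 196) [109 165 144]
(180, 178) [108 180 136]
(180, 215) [109 173 133]
s [  49   72   58   59 2328] [ 78.6 101.3]
s [178 116  32  25 633] [193.4 128. ]
s [187 155  36  30 849] [204.4 169.8]
s [259 174  36  30 881] [276.5 188.6]
s [ 292  211   40   35 1075] [311.7 227.9]
(311, 227) [109 246 149]
(311, 243) [110 209 173]
(311, 249) [113 147  71]
```

View pics/ct.png

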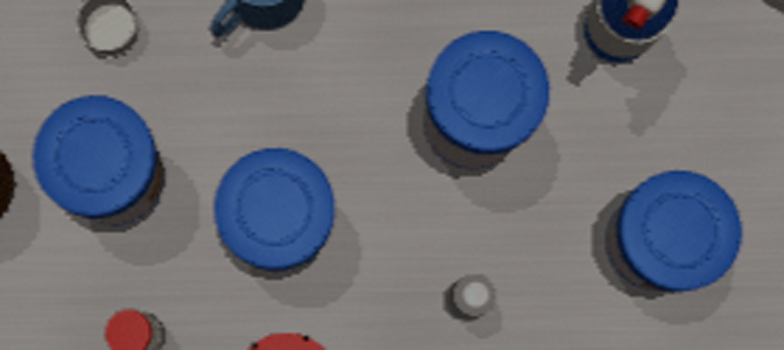

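View pics/cs.png

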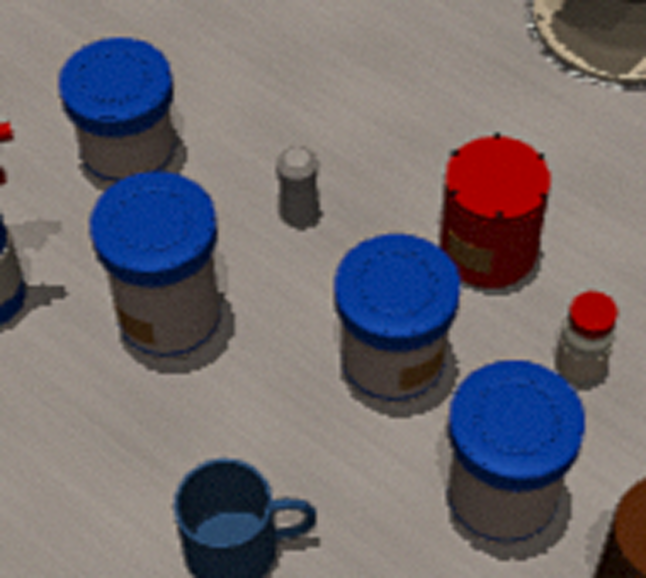

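The crops show four blue discs with an inner ring, all on white cans. The ring centres agree with the mask centroids: top (178,195), (243,214), (319,172), (388,222); scene (311,228), (277,189), (205,170), (194,128).

```bash
cat > h.py <<'E'
import numpy as np,cv2
from scipy.spatial.transform import Rotation as R
TOP=dict(f=495.0934,c=(255.8443,194.4526),e=np.array([0.3551,0.0365,1.3844]),R=R.from_euler('xyz',[-2.9755,0.0146,-1.5845]).as_matrix())
SC=dict(f=441.106,c=(260.7318,193.4473),e=np.array([1.1247,0.5319,1.2054]),R=R.from_euler('xyz',[-2.5444,0.0016,2.2642]).as_matrix())
def ray(C,p):
    d=C['R']@np.array([(p[0]-C['c'][0])/C['f'],(p[1]-C['c'][1])/C['f'],1]);return d/np.linalg.norm(d)
def tri(pt,ps):
    a,b=ray(TOP,pt),ray(SC,ps)
    s=np.linalg.lstsq(np.c_[a,-b],SC['e']-TOP['e'],rcond=None)[0]
    P,Q=TOP['e']+s[0]*a,SC['e']+s[1]*b
    return (P+Q)/2,np.linalg.norm(P-Q)
def plane(C,p,z):
    d=ray(C,p);return C['e']+d*(z-C['e'][2])/d[2]
E
python3 - <<'E'
from h import *
t=cv2.imread("pics/top0.png");h=cv2.cvtColor(t,cv2.COLOR_BGR2HSV)
m=cv2.inRange(h,(105,150,80),(128,255,255))
cs=cv2.findContours(m,0,cv2.CHAIN_APPROX_NONE)[0]
for n,pt,ps in [("1",(178.2,195.1),(311.2,227.9)),("2",(242.8,213.8),(276.7,189)),("3",(319.2,172),(205.2,170)),("4",(387.8,222),(194,128.3))]:
    X,g=tri(pt,ps)
    c=[c for c in cs if cv2.pointPolygonTest(c,pt,False)>0][0]
    W=np.array([plane(TOP,q,X[2]) for q in c[:,0,:]])
    (cx,cy),r=cv2.minEnclosingCircle(W[:,:2].astype(np.float32))
    print(n,X.round(4),"gap",round(g,4),"diam",round(2*r+.0025,4),"rimctr",round(cx,4),round(cy,4),"reach",np.hypot(*X[:2]).round(3))
for n,p,z in [("shaker",(315,244),.088),("spice",(191,259),.095),("red",(247,278),.13),("mug",(240,132),.092),("spray",(375,143),.2),("brown",(122,201),.15)]: print(n,plane(TOP,p,z).round(3))
E
```

```text
1 [0.5664 0.2495 0.138 ] gap 0.0023 diam 0.1131 rimctr 0.5659 0.2505 reach 0.619
2 [0.5169 0.0864 0.1228] gap 0.0003 diam 0.1128 rimctr 0.5168 0.0867 reach 0.524
3 [ 0.6166 -0.1094  0.1532] gap 0.001 diam 0.113 rimctr 0.6172 -0.1093 reach 0.626
4 [ 0.4917 -0.2871  0.1078] gap 0.0004 diam 0.1131 rimctr 0.4925 -0.2869 reach 0.569
shaker [ 0.439 -0.1    0.088]
spice [0.405 0.223 0.095]
red [0.354 0.077 0.13 ]
mug [0.744 0.093 0.092]
spray [ 0.677 -0.244  0.2  ]
brown [0.551 0.391 0.15 ]
```

```bash
cat >> h.py <<'E'
LID={1:(.566,.250,.138),2:(.5168,.0866,.123),3:(.617,-.1094,.153),4:(.4922,-.287,.108)}
def go(s,tgt):
    M=R.from_euler('xyz',s['ee_rot']).as_matrix()
    return (M.T@(np.array(tgt)-s['eef_pos'])).round(4)
E
python3 - <<'E'
from h import *
from workcell import sensors
s=sensors.observe()
print(R.from_euler('xyz',s['ee_rot']).as_matrix().round(3))
for i,l in LID.items():
    u=np.array(l[:2])/np.hypot(*l[:2])
    print(i,u.round(3),go(s,(l[0]-.034*u[0],l[1]-.034*u[1],.2)))
E
```

```text
[[-0.001 -0.376 -0.926]
 [-0.002 -0.926  0.376]
 [-1.     0.002 -0.   ]]
1 [0.915 0.404] [-0.0019  0.2043 -0.4067]
2 [0.986 0.165] [-0.0017  0.3676 -0.4173]
3 [ 0.985 -0.175] [-0.0014  0.5007 -0.5796]
4 [ 0.864 -0.504] [-0.0011  0.7003 -0.5304]
```

```bash
python3 - <<'E'
from h import *
from workcell import sensors
s=sensors.observe()
for i,l in LID.items():
    print(i,go(s,(l[0]-.0315,l[1]+.0128,l[2]+.03)))
E
```

```text
1 [ 0.03    0.1798 -0.3963]
2 [ 0.0453  0.3497 -0.4123]
3 [ 0.0156  0.4936 -0.5789]
4 [ 0.0609  0.705  -0.5301]
```

>>> {"method": "play_rows", "body": {
  "deltas": [
    [-0.01,0.016,-0.035,0,0,0,0],
    [-0.01,0.032,-0.07,0,0,0,0],
    [-0.01,0.048,-0.105,0,0,0,0],
    [-0.01,0.064,-0.14,0,0,0,0],
    [-0.01,0.08,-0.175,0,0,0,0],
    [-0.01,0.096,-0.21,0,0,0,0],
    [-0.01,0.112,-0.245,0,0,0,0],
    [-0.01,0.128,-0.28,0,0,0,0]
  ]
}}

```text
time: 0.82
eef_pos: [0.4472, 0.3534, 0.2084]
ee_rot: [0.967, 1.57, -2.56]
contact_force: [0.6, 1.0, -0.1]
finger_gap: 0.0001
```

>>> {"method": "play_rows", "body": {
  "deltas": [
    [0,0.016,-0.035,0,0,0,0],
    [0.01,0.032,-0.07,0,0,0,0],
    [0.02,0.045,-0.1,0,0,0,0],
    [0.035,0.052,-0.116,0,0,0,0],
    [0.035,0.052,-0.116,0,0,0,0],
    [0.035,0.052,-0.116,0,0,0,0],
    [0.035,0.052,-0.116,0,0,0,0]
  ]
}}

```text
time: 1.4
eef_pos: [0.5343, 0.2636, 0.1737]
ee_rot: [-2.787, 1.571, -0.031]
contact_force: [-0.6, 0.5, 0.1]
finger_gap: -0.0003
```

```bash
cat > look.py <<'E'
import sys
from h import *
from workcell import sensors,cams
s=sensors.observe();c=cams.capture("wrist")
cv2.imwrite(f"pics/{sys.argv[1]}.png",c["color"][:,:,::-1])
print(s['time'],np.round(s['eef_pos'],4),np.round(s['contact_force'],2),s['finger_gap'])
M=R.from_euler('xyz',s['ee_rot']).as_matrix();T=c['T_tool_cam']
for i,l in LID.items():
    p=np.linalg.inv(T)@np.r_[M.T@(np.array(l)-s['eef_pos']),1]
    if p[2]>0: print(i,"proj",(p[:2]/p[2]*c['fx']+[c['cx'],c['cy']]).round(1), "to edge pt +10mm",go(s,(l[0]-.0315,l[1]+.0128,l[2]+.01)))
E
python3 look.py w1
```

```text
1.4 [0.5343 0.2636 0.1737] [-0.59  0.52  0.09] -0.0003048650236862679
1 proj [250.2 158.9] to edge pt +10mm [ 0.0257  0.0007 -0.0005]
2 proj [464.8 134.9] to edge pt +10mm [ 0.0407  0.1706 -0.0164]
3 proj [ 876.1 -189.4] to edge pt +10mm [ 0.0107  0.3145 -0.1829]
4 proj [992.9 -35.3] to edge pt +10mm [ 0.0557  0.526  -0.1341]
```

View pics/w1.png

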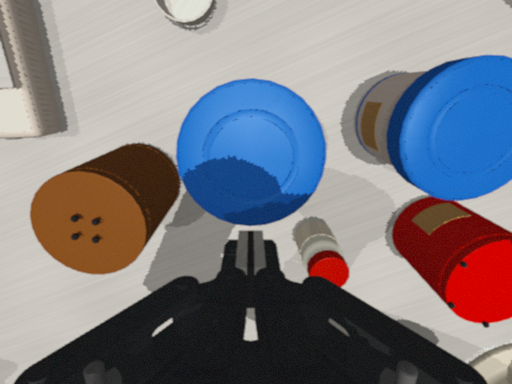

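The wrist image shows lid 1 centred near (251,150), against a projection of (250,159). The measured height looks a few mm low, so I'll check with another triangulation.

```bash
cat > tri2.py <<'E'
import sys
from h import *
from workcell import sensors,cams
s=sensors.observe();M=R.from_euler('xyz',s['ee_rot']).as_matrix();T=np.array(cams.capture("wrist")['T_tool_cam'])
img=cv2.imread(sys.argv[1]);lid=int(sys.argv[2])
m=cv2.inRange(cv2.cvtColor(img,cv2.COLOR_BGR2HSV),(100,150,60),(128,255,255))
pt={1:(178.2,195.1),2:(242.8,213.8),3:(319.2,172),4:(387.8,222)}[lid]
cs=[c for c in cv2.findContours(m,0,1)[0] if cv2.contourArea(c)>3000]
for c in cs:
    e=cv2.fitEllipse(cv2.convexHull(c));p=e[0];print("ell",np.round(p,1),np.round(e[1],1))
    d=M@T[:3,:3]@np.array([(p[0]-250.2045)/284.2592,(p[1]-186.4935)/284.2592,1]);o=s['eef_pos']+M@T[:3,3]
    a=ray(TOP,pt);k=np.linalg.lstsq(np.c_[a,-d],o-TOP['e'],rcond=None)[0]
    P,Q=TOP['e']+k[0]*a,o+k[1]*d;print(((P+Q)/2).round(4),np.linalg.norm(P-Q).round(4))
    for z in (.115,.138,.143,.148,.158): print(z,(o+d*(z-o[2])/d[2]).round(4))
E
python3 tri2.py pics/w1.png 1
```

```text
ell [250.6 151.7] [145.3 148.4]
[0.5682 0.2508 0.1264] 0.0034
0.115 [0.5664 0.2501 0.115 ]
0.138 [0.5709 0.2482 0.138 ]
0.143 [0.5719 0.2479 0.143 ]
0.148 [0.5729 0.2475 0.148 ]
0.158 [0.5748 0.2467 0.158 ]
ell [468.1 126.3] [135.6 168.9]
[0.5646 0.2085 0.2879] 0.0581
0.115 [0.5195 0.0783 0.115 ]
0.138 [0.5286 0.0933 0.138 ]
0.143 [0.5306 0.0966 0.143 ]
0.148 [0.5326 0.0999 0.148 ]
0.158 [0.5365 0.1064 0.158 ]
```

>>> {"method": "play_rows", "body": {
  "deltas": [
    [0.015,0,-0.003,0,0,0,0],
    [0.027,0,-0.003,0,0,0,0],
    [0.029,0,-0.003,0,0,0,0],
    [0.029,0,-0.003,0,0,0,0]
  ]
}}

```text
time: 1.83
eef_pos: [0.5364, 0.2628, 0.1444]
ee_rot: [1.209, 1.57, -2.317]
contact_force: [-0.4, 0.2, 0.4]
finger_gap: -0.0001
```

>>> {"method": "play_rows", "body": {
  "deltas": [
    [0.001,0,0,0,0,0,0],
    [0.002,0,0,0,0,0,0],
    [0.002,0,0,0,0,0,0]
  ]
}}

```text
time: 2.08
eef_pos: [0.5372, 0.2626, 0.1432]
ee_rot: [-2.08, 1.569, 0.676]
contact_force: [-0.2, -0.1, 0.3]
finger_gap: -0.0001
```

>>> {"method": "play_rows", "body": {
  "deltas": [
    [0.001,0,0,0,0,0,0],
    [0.002,0,0,0,0,0,0],
    [0.002,0,0,0,0,0,0]
  ]
}}

```text
time: 2.33
eef_pos: [0.5371, 0.2621, 0.1405]
ee_rot: [0.085, 1.571, 2.841]
contact_force: [-0.4, 0.2, 0.3]
finger_gap: 0.0003
```

>>> {"method": "play_rows", "body": {
  "deltas": [
    [0.001,0,0,0,0,0,0],
    [0.001,0,0,0,0,0,0]
  ]
}}

```text
time: 2.5
eef_pos: [0.537, 0.2621, 0.1393]
ee_rot: [0.907, 1.57, -2.621]
contact_force: [-0.3, -0.2, 0.2]
finger_gap: -0.0001
```

>>> {"method": "play_rows", "body": {
  "deltas": [
    [0.001,0,0,0,0,0,0],
    [0.001,0,0,0,0,0,0]
  ]
}}

```text
time: 2.67
eef_pos: [0.537, 0.2621, 0.1383]
ee_rot: [0.916, 1.57, -2.611]
contact_force: [0.7, 0.2, 0.9]
finger_gap: 0.0001
```

>>> {"method": "play_rows", "body": {
  "deltas": [
    [0.001,0,0,0,0,0,0],
    [0.001,0,0,0,0,0,0]
  ]
}}

```text
time: 2.83
eef_pos: [0.537, 0.2621, 0.1373]
ee_rot: [0.931, 1.57, -2.596]
contact_force: [-0.2, -0.2, 0.3]
finger_gap: -0.0
```

>>> {"method": "play_rows", "body": {
  "deltas": [
    [0.001,0,0,0,0,0,0],
    [0.001,0,0,0,0,0,0]
  ]
}}

```text
time: 3.0
eef_pos: [0.537, 0.2621, 0.1363]
ee_rot: [0.912, 1.57, -2.615]
contact_force: [-0.1, 0.0, -0.8]
finger_gap: 0.0003
```

>>> {"method": "play_rows", "body": {
  "deltas": [
    [0.001,0,0,0,0,0,0],
    [0.001,0,0,0,0,0,0]
  ]
}}

```text
time: 3.17
eef_pos: [0.537, 0.2621, 0.1353]
ee_rot: [0.895, 1.57, -2.633]
contact_force: [-0.1, 0.3, -0.0]
finger_gap: 0.0003
```

>>> {"method": "play_rows", "body": {
  "deltas": [
    [0.001,0,0,0,0,0,0],
    [0.001,0,0,0,0,0,0]
  ]
}}

```text
time: 3.33
eef_pos: [0.537, 0.2621, 0.1343]
ee_rot: [0.852, 1.57, -2.675]
contact_force: [-0.1, 0.1, 0.2]
finger_gap: 0.0002
```

```bash
python3 look.py w2; python3 tri2.py pics/w2.png 1 | head -3
```

```text
3.3333 [0.537  0.2621 0.1343] [-0.1   0.06  0.24] 0.00023497708571899075
1 proj [249.6 178.2] to edge pt +10mm [-0.0137  0.0003  0.0026]
2 proj [505.5 148.6] to edge pt +10mm [ 0.0013  0.1702 -0.0134]
3 proj [1088.8 -276. ] to edge pt +10mm [-0.0287  0.3141 -0.1799]
4 proj [1155.5  -57.3] to edge pt +10mm [ 0.0164  0.5256 -0.1312]
ell [249.9 168.8] [172.7 180.6]
[0.5681 0.2507 0.1257] 0.0038
0.115 [0.5658 0.25   0.115 ]
```

View pics/w2.png

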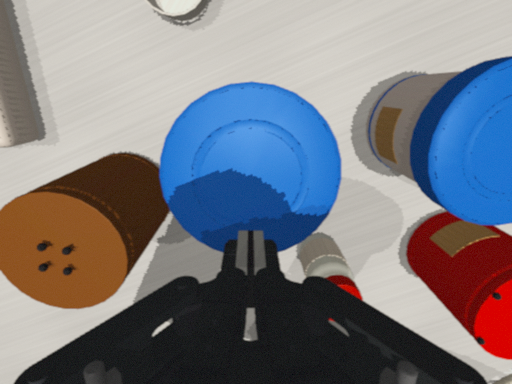

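>>> {"method": "play_rows", "body": {
  "deltas": [
    [0.001,0,0,0,0,0,0],
    [0.001,0,0,0,0,0,0]
  ]
}}

```text
time: 3.6
eef_pos: [0.537, 0.2622, 0.1333]
ee_rot: [0.712, 1.571, -2.816]
contact_force: [0.3, -0.2, -0.7]
finger_gap: -0.0002
```

>>> {"method": "play_rows", "body": {
  "deltas": [
    [0.001,0,0,0,0,0,0],
    [0.001,0,0,0,0,0,0]
  ]
}}

```text
time: 3.77
eef_pos: [0.537, 0.2621, 0.1323]
ee_rot: [0.983, 1.57, -2.544]
contact_force: [-0.2, 0.9, 0.4]
finger_gap: 0.0001
```

>>> {"method": "play_rows", "body": {
  "deltas": [
    [0.001,0,0,0,0,0,0],
    [0.001,0,0,0,0,0,0]
  ]
}}

```text
time: 3.93
eef_pos: [0.537, 0.2621, 0.1313]
ee_rot: [0.817, 1.57, -2.71]
contact_force: [-0.7, -1.6, -0.5]
finger_gap: 0.0002
```

>>> {"method": "play_rows", "body": {
  "deltas": [
    [0.001,0,0,0,0,0,0],
    [0.001,0,0,0,0,0,0]
  ]
}}

```text
time: 4.1
eef_pos: [0.537, 0.2621, 0.1303]
ee_rot: [0.875, 1.57, -2.653]
contact_force: [-0.7, 0.8, 0.5]
finger_gap: 0.0
```

>>> {"method": "play_rows", "body": {
  "deltas": [
    [0.001,0,0,0,0,0,0],
    [0.001,0,0,0,0,0,0]
  ]
}}

```text
time: 4.27
eef_pos: [0.537, 0.2621, 0.1293]
ee_rot: [0.758, 1.571, -2.769]
contact_force: [-0.1, 0.0, -0.6]
finger_gap: -0.0003
```

>>> {"method": "play_rows", "body": {
  "deltas": [
    [0.001,0,0,0,0,0,0],
    [0.001,0,0,0,0,0,0]
  ]
}}

```text
time: 4.43
eef_pos: [0.537, 0.2621, 0.1283]
ee_rot: [0.813, 1.571, -2.714]
contact_force: [0.1, -0.5, -0.3]
finger_gap: 0.0001
```

>>> {"method": "play_rows", "body": {
  "deltas": [
    [0.001,0,0,0,0,0,0],
    [0.001,0,0,0,0,0,0]
  ]
}}

```text
time: 4.6
eef_pos: [0.537, 0.2621, 0.1273]
ee_rot: [0.919, 1.57, -2.608]
contact_force: [0.0, 0.8, -1.4]
finger_gap: -0.0001
```

```bash
python3 look.py w3; python3 - <<'E'
import cv2,numpy as np
a=cv2.imread("pics/w3.png")[60:290,120:380];cv2.imwrite("pics/w3c.png",cv2.resize(a,None,fx=2.5,fy=2.5,interpolation=2))
E
```

```text
4.6 [0.537  0.2621 0.1273] [ 0.04  0.8  -1.38] -5.081568587459519e-05
1 proj [249.5 181.6] to edge pt +10mm [-0.0207  0.0003  0.0026]
2 proj [514.7 150.8] to edge pt +10mm [-0.0057  0.1702 -0.0133]
3 proj [1144.3 -300.1] to edge pt +10mm [-0.0357  0.314  -0.1799]
4 proj [1193.2  -63.4] to edge pt +10mm [ 0.0094  0.5255 -0.1312]
```

View pics/w3c.png

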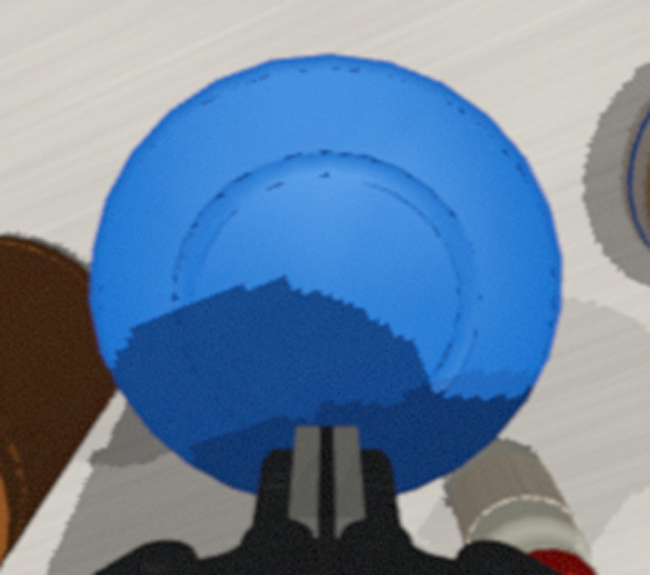

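The fingertips sit over the near edge of lid 1, at about crop (327,428), with no contact yet. The lid is lower than I estimated, so I'll keep descending.

>>> {"method": "play_rows", "body": {
  "deltas": [
    [0.001,0,0,0,0,0,0],
    [0.001,0,0,0,0,0,0]
  ]
}}

```text
time: 4.82
eef_pos: [0.537, 0.2621, 0.1263]
ee_rot: [0.798, 1.57, -2.73]
contact_force: [-0.2, -0.8, 0.9]
finger_gap: -0.0002
```

>>> {"method": "play_rows", "body": {
  "deltas": [
    [0.001,0,0,0,0,0,0],
    [0.001,0,0,0,0,0,0]
  ]
}}

```text
time: 4.98
eef_pos: [0.537, 0.2621, 0.1253]
ee_rot: [0.751, 1.57, -2.777]
contact_force: [-0.2, 0.3, 0.6]
finger_gap: 0.0001
```

>>> {"method": "play_rows", "body": {
  "deltas": [
    [0.001,0,0,0,0,0,0],
    [0.001,0,0,0,0,0,0]
  ]
}}

```text
time: 5.15
eef_pos: [0.537, 0.2621, 0.1243]
ee_rot: [0.93, 1.57, -2.597]
contact_force: [-0.1, -0.6, -0.4]
finger_gap: 0.0002
```

>>> {"method": "play_rows", "body": {
  "deltas": [
    [0.001,0,0,0,0,0,0],
    [0.001,0,0,0,0,0,0]
  ]
}}

```text
time: 5.32
eef_pos: [0.537, 0.2621, 0.1233]
ee_rot: [0.899, 1.571, -2.628]
contact_force: [-0.5, -0.1, 0.7]
finger_gap: -0.0
```

>>> {"method": "play_rows", "body": {
  "deltas": [
    [0.001,0,0,0,0,0,0],
    [0.001,0,0,0,0,0,0]
  ]
}}

```text
time: 5.48
eef_pos: [0.537, 0.2621, 0.1223]
ee_rot: [0.891, 1.57, -2.637]
contact_force: [-0.4, -0.2, 0.6]
finger_gap: 0.0
```

>>> {"method": "play_rows", "body": {
  "deltas": [
    [0.001,0,0,0,0,0,0],
    [0.001,0,0,0,0,0,0]
  ]
}}

```text
time: 5.65
eef_pos: [0.537, 0.2621, 0.1213]
ee_rot: [0.799, 1.571, -2.728]
contact_force: [-0.5, 0.2, -0.1]
finger_gap: 0.0001
```

>>> {"method": "play_rows", "body": {
  "deltas": [
    [0.001,0,0,0,0,0,0],
    [0.001,0,0,0,0,0,0]
  ]
}}

```text
time: 5.82
eef_pos: [0.537, 0.2621, 0.1203]
ee_rot: [0.937, 1.57, -2.59]
contact_force: [0.9, 0.8, 0.3]
finger_gap: 0.0
```

```bash
python3 look.py w4; cat > ell.py <<'E'
import cv2,sys,numpy as np
for f in sys.argv[1:]:
    m=cv2.inRange(cv2.cvtColor(cv2.imread(f"pics/{f}.png"),cv2.COLOR_BGR2HSV),(100,150,60),(128,255,255))
    for c in cv2.findContours(m,0,1)[0]:
        if cv2.contourArea(c)>3000 and cv2.pointPolygonTest(c,(250,160),False)>0:
            h=cv2.convexHull(c)[:,0];e=cv2.fitEllipse(h);print(f,h.min(0),h.max(0),[np.round(v,1) for v in e])
E
python3 ell.py w1 w2 w3 w4
```

```text
5.8167 [0.537  0.2621 0.1203] [0.94 0.81 0.27] 4.598084967766734e-05
1 proj [249.5 185.3] to edge pt +10mm [-0.0277  0.0003  0.0026]
2 proj [524.6 153.1] to edge pt +10mm [-0.0127  0.1702 -0.0133]
3 proj [1207.8 -327.7] to edge pt +10mm [-0.0427  0.314  -0.1799]
4 proj [1234.3  -70. ] to edge pt +10mm [ 0.0024  0.5255 -0.1312]
w1 [177  79] [324 224] [array([250.6, 151.7]), array([145.3, 148.4]), np.float64(83.0)]
w2 [159  82] [339 251] [array([249.9, 168.8]), array([172.7, 180.6]), np.float64(87.4)]
w3 [156  82] [343 256] [array([249.9, 171.6]), array([178.9, 187.9]), np.float64(88.0)]
w4 [152  82] [347 263] [array([249.9, 174.8]), array([185.8, 196. ]), np.float64(88.8)]
```

View pics/w4.png

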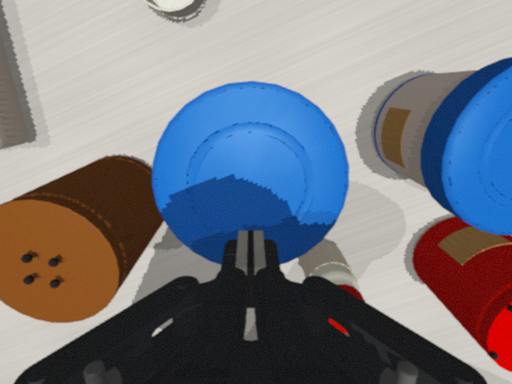

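```bash
python3 - <<'E'
import cv2,numpy as np
o=[]
for f in ["w1","w2","w4"]:
    a=cv2.imread(f"pics/{f}.png")[195:295,210:290];o.append(cv2.resize(a,None,fx=3.2,fy=3.2,interpolation=0))
cv2.imwrite("pics/tips.png",np.hstack(o))
from workcell import cams
c=cams.capture("scene");cv2.imwrite("pics/s4.png",cv2.resize(c["color"][150:330,250:420,::-1],None,fx=3.3,fy=3.3,interpolation=2))
E
```

```text
(no output)
```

View pics/tips.png

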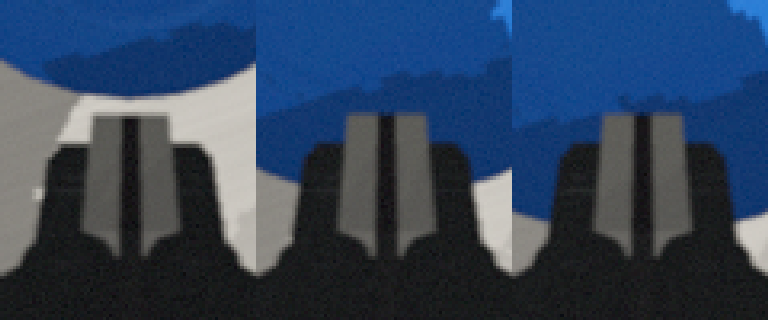

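View pics/s4.png

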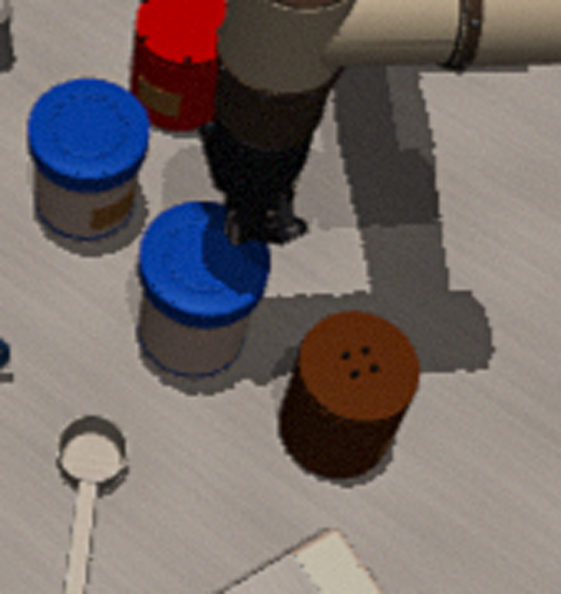

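```bash
python3 - <<'E'
from h import *
def pr(C,P):
    p=C['R'].T@(np.array(P)-C['e']);return (p[:2]/p[2]*C['f']+C['c']).round(1)
for z in(.1203,.13,.14,.15): print(z,pr(SC,(.537,.2621,z)))
print(pr(TOP,(0.36,.077,0)))
E
```

```text
0.1203 [320.8 226.6]
0.13 [321.1 224.8]
0.14 [321.5 223. ]
0.15 [322.  221.2]
[248.5 275.9]
```

Size and triangulation in the images put lid 1's top at about z 0.137, but the shut tips show clearly above it with no force. The real tips seem to sit behind the nominal TCP, so I'll go on in 1 mm steps and rely on force.

>>> {"method": "play_rows", "body": {
  "deltas": [
    [0.001,0,0,0,0,0,0],
    [0.001,0,0,0,0,0,0]
  ]
}}

```text
time: 6.08
eef_pos: [0.537, 0.2621, 0.1194]
ee_rot: [0.816, 1.571, -2.711]
contact_force: [0.7, 0.3, 0.1]
finger_gap: 0.0001
```

>>> {"method": "play_rows", "body": {
  "deltas": [
    [0.001,0,0,0,0,0,0],
    [0.001,0,0,0,0,0,0]
  ]
}}

```text
time: 6.25
eef_pos: [0.537, 0.2621, 0.1183]
ee_rot: [0.901, 1.57, -2.626]
contact_force: [0.4, 0.2, -1.0]
finger_gap: 0.0001
```

>>> {"method": "play_rows", "body": {
  "deltas": [
    [0.001,0,0,0,0,0,0],
    [0.001,0,0,0,0,0,0]
  ]
}}

```text
time: 6.42
eef_pos: [0.537, 0.2621, 0.1173]
ee_rot: [0.909, 1.57, -2.618]
contact_force: [-0.4, 0.4, -0.1]
finger_gap: 0.0001
```

>>> {"method": "play_rows", "body": {
  "deltas": [
    [0.001,0,0,0,0,0,0],
    [0.001,0,0,0,0,0,0]
  ]
}}

```text
time: 6.58
eef_pos: [0.537, 0.2621, 0.1163]
ee_rot: [0.886, 1.57, -2.641]
contact_force: [0.4, -0.1, 0.4]
finger_gap: -0.0001
```

```bash
python3 look.py w5; python3 ell.py w4 w5
```

```text
6.5833 [0.537  0.2621 0.1163] [ 0.4  -0.14  0.39] -6.323582643552447e-05
1 proj [249.6 187.6] to edge pt +10mm [-0.0317  0.0003  0.0026]
2 proj [530.8 154.6] to edge pt +10mm [-0.0167  0.1702 -0.0133]
3 proj [1248.5 -345.2] to edge pt +10mm [-0.0467  0.3141 -0.1799]
4 proj [1259.6  -74. ] to edge pt +10mm [-0.0016  0.5256 -0.1311]
w4 [152  82] [347 263] [array([249.9, 174.8]), array([185.8, 196. ]), np.float64(88.8)]
w5 [149  82] [350 266] [array([249.8, 176.5]), array([189.8, 200.9]), np.float64(88.8)]
```

View pics/w5.png

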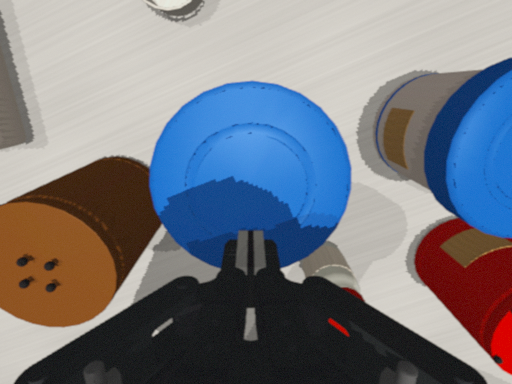

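>>> {"method": "play_rows", "body": {
  "deltas": [
    [0.001,0,0,0,0,0,0],
    [0.001,0,0,0,0,0,0]
  ]
}}

```text
time: 6.8
eef_pos: [0.537, 0.2621, 0.1153]
ee_rot: [0.732, 1.571, -2.796]
contact_force: [0.3, -0.4, 0.5]
finger_gap: 0.0005
```

>>> {"method": "play_rows", "body": {
  "deltas": [
    [0.001,0,0,0,0,0,0],
    [0.001,0,0,0,0,0,0]
  ]
}}

```text
time: 6.97
eef_pos: [0.537, 0.2621, 0.1143]
ee_rot: [0.939, 1.57, -2.588]
contact_force: [0.3, -0.2, -0.1]
finger_gap: 0.0002
```

>>> {"method": "play_rows", "body": {
  "deltas": [
    [0.001,0,0,0,0,0,0],
    [0.001,0,0,0,0,0,0]
  ]
}}

```text
time: 7.13
eef_pos: [0.537, 0.2622, 0.1135]
ee_rot: [0.604, 1.571, -2.923]
contact_force: [-1.0, -0.1, 1.8]
finger_gap: 0.0002
```

>>> {"method": "play_rows", "body": {
  "deltas": [
    [0.001,0,0,0,0,0,0],
    [0.001,0,0,0,0,0,0]
  ]
}}

```text
time: 7.3
eef_pos: [0.537, 0.2622, 0.1125]
ee_rot: [0.255, 1.571, 3.011]
contact_force: [-0.3, 0.4, 1.4]
finger_gap: 0.0
```

```bash
python3 look.py w6; python3 ell.py w4 w5 w6; python3 - <<'E'
import cv2,numpy as np
from workcell import cams
c=cams.capture("scene");cv2.imwrite("pics/s6.png",cv2.resize(c["color"][200:270,270:350,::-1],None,fx=7,fy=7,interpolation=2))
E
```

```text
7.3 [0.537  0.2622 0.1125] [-0.31  0.4   1.37] 3.173825802642276e-05
1 proj [249.6 189.7] to edge pt +10mm [-0.0355  0.0003  0.0025]
2 proj [536.9 156. ] to edge pt +10mm [-0.0205  0.1702 -0.0134]
3 proj [1291.2 -363.9] to edge pt +10mm [-0.0505  0.3141 -0.1799]
4 proj [1285.6  -78.2] to edge pt +10mm [-0.0055  0.5256 -0.1312]
w4 [152  82] [347 263] [array([249.9, 174.8]), array([185.8, 196. ]), np.float64(88.8)]
w5 [149  82] [350 266] [array([249.8, 176.5]), array([189.8, 200.9]), np.float64(88.8)]
w6 [146  79] [354 266] [array([250.1, 175.6]), array([190.4, 207.2]), np.float64(90.7)]
```

View pics/s6.png

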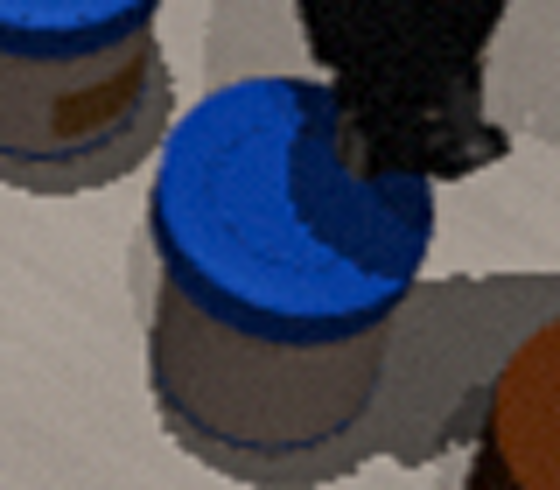

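There's contact now: Fz is about 1.5 N at TCP z 0.113. The lid outline has also changed abnormally, with the far edge up from row 82 to 79 and the minor axis no longer growing. I'll press 1 mm more to confirm the rocking.

>>> {"method": "play_rows", "body": {
  "deltas": [
    [0.001,0,0,0,0,0,0],
    [0.001,0,0,0,0,0,0]
  ]
}}

```text
time: 7.57
eef_pos: [0.537, 0.2622, 0.1121]
ee_rot: [3.018, 1.571, -0.509]
contact_force: [-3.1, 0.7, 4.6]
finger_gap: 0.0
```

```bash
python3 look.py w7|head -1; python3 ell.py w5 w6 w7
```

```text
7.5667 [0.537  0.2622 0.1121] [-3.1   0.74  4.58] 3.52394874051522e-05
w5 [149  82] [350 266] [array([249.8, 176.5]), array([189.8, 200.9]), np.float64(88.8)]
w6 [146  79] [354 266] [array([250.1, 175.6]), array([190.4, 207.2]), np.float64(90.7)]
w7 [145  79] [353 266] [array([249.6, 175.8]), array([190.6, 207.6]), np.float64(89.7)]
```

View pics/w7.png

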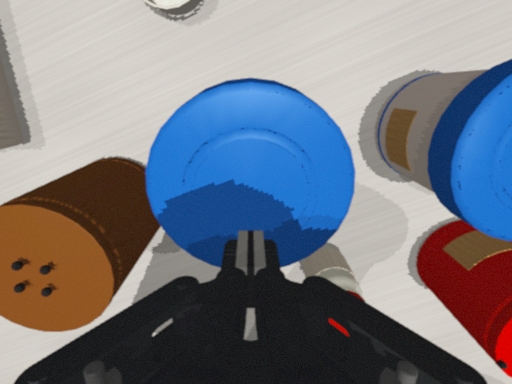

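```bash
python3 - <<'E'
from h import *
T=np.array([[0,-.3253,.9456,-.1753],[1,0,0,.0006],[0,.9456,.3253,-.0849],[0,0,0,1]]);I=np.linalg.inv(T)
a=np.linspace(0,2*np.pi,400)
def ell(zt,zl,off,tilt,dz):
    # tool coords: x down ; lid centre at x=zt-zl-dz, z=-off ; tilt>0: +z side (near) sinks
    P=np.c_[zt-zl-dz+.0555*np.sin(a)*np.sin(tilt), .0555*np.cos(a), -off+.0555*np.sin(a)*np.cos(tilt),np.ones(400)]
    p=P@I.T;u=p[:,:2]/p[:,2:3]*284.26+[250.2,186.5]
    return u.min(0).round(1),u.max(0).round(1)
for zl,off in [(.137,.036),(.135,.036),(.137,.038)]:
    print(zl,off,"w5",ell(.1163,zl,off,0,0),"w7 level",ell(.1121,zl,off,0,0),"press",ell(.1121,zl,off,0,-.001),"tilt",ell(.1121,zl,off,.12,.0015))
E
```

```text
0.137 0.036 w5 (array([151.2,  74.9]), array([347.1, 262.9])) w7 level (array([148.7,  74.5]), array([349.5, 266.8])) press (array([149.3,  74.6]), array([348.9, 265.9])) tilt (array([147.2,  74.6]), array([351. , 261.5]))
0.135 0.036 w5 (array([152.4,  75.1]), array([345.9, 261.1])) w7 level (array([149.9,  74.7]), array([348.3, 265. ])) press (array([150.5,  74.8]), array([347.8, 264. ])) tilt (array([148.4,  74.8]), array([349.7, 259.7]))
0.137 0.038 w5 (array([150.8,  70.7]), array([347.5, 260.2])) w7 level (array([148.3,  70.2]), array([349.9, 264.1])) press (array([148.9,  70.3]), array([349.3, 263.1])) tilt (array([146.8,  70. ]), array([351.4, 258.8]))
```

The lid rocked. It sank about 2 mm at under 2 N and then hit a hard stop at 4.6 N. The outline fits a 0.12 rad tilt: width +7 px and near edge +0, where a level lid would give +5 and +4. I'll lift, check that it levels, and move over its centre.

>>> {"method": "play_rows", "body": {
  "deltas": [
    [-0.005,0,0,0,0,0,0],
    [-0.005,0,0,0,0,0,0]
  ]
}}

```text
time: 7.78
eef_pos: [0.5377, 0.2624, 0.1172]
ee_rot: [-2.269, 1.569, 0.487]
contact_force: [0.0, 0.8, 0.5]
finger_gap: 0.0001
```

```bash
python3 look.py w8|head -1; python3 ell.py w5 w8
```

```text
7.7833 [0.5377 0.2624 0.1172] [0.05 0.79 0.54] 0.00010373260778380767
w5 [149  82] [350 266] [array([249.8, 176.5]), array([189.8, 200.9]), np.float64(88.8)]
w8 [151  83] [349 266] [array([250.4, 177.1]), array([188.5, 199.4]), np.float64(88.8)]
```

>>> {"method": "play_rows", "body": {
  "deltas": [
    [-0.01,0,-0.01,0,0,0,0],
    [-0.01,0,-0.022,0,0,0,0],
    [-0.01,0,-0.032,0,0,0,0],
    [-0.01,0,-0.032,0,0,0,0],
    [-0.004,0,-0.032,0,0,0,0],
    [-0.001,0,-0.032,0,0,0,0],
    [-0.001,0,-0.032,0,0,0,0]
  ]
}}

```text
time: 8.42
eef_pos: [0.5656, 0.2496, 0.1157]
ee_rot: [0.889, 1.567, -2.638]
contact_force: [0.7, 0.4, 0.1]
finger_gap: -0.0004
```

```bash
python3 look.py w9|head -1; python3 ell.py w9
```

```text
8.4167 [0.5656 0.2496 0.1157] [0.73 0.4  0.05] -0.00035173193699744744
w9 [154 138] [341 283] [array([247.9, 225.1]), array([170.9, 187.8]), np.float64(90.9)]
```

View pics/w9.png

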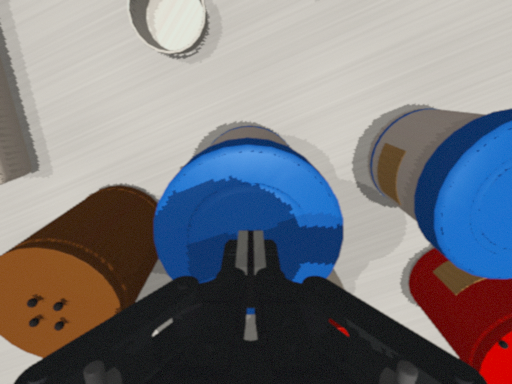

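On release the lid levelled (w8 matches w5). The tips now sit within about 2 mm of the lid centre, at (250,230). I'll press down.

>>> {"method": "play_rows", "body": {
  "deltas": [
    [0.001,0,0,0,0,0,0],
    [0.001,0,0,0,0,0,0]
  ]
}}

```text
time: 8.63
eef_pos: [0.5665, 0.2502, 0.1164]
ee_rot: [0.86, 1.571, -2.667]
contact_force: [-0.3, 0.5, -0.1]
finger_gap: -0.0003
```

>>> {"method": "play_rows", "body": {
  "deltas": [
    [0.001,0,0,0,0,0,0],
    [0.001,0,0,0,0,0,0]
  ]
}}

```text
time: 8.8
eef_pos: [0.5666, 0.2502, 0.1155]
ee_rot: [-0.991, 1.571, 1.765]
contact_force: [-0.4, -0.2, -0.4]
finger_gap: -0.0001
```

>>> {"method": "play_rows", "body": {
  "deltas": [
    [0.0005,0,0,0,0,0,0],
    [0.0005,0,0,0,0,0,0]
  ]
}}

```text
time: 8.97
eef_pos: [0.5667, 0.2501, 0.115]
ee_rot: [0.228, 1.571, 2.984]
contact_force: [-0.2, 0.1, -0.0]
finger_gap: 0.0001
```

>>> {"method": "play_rows", "body": {
  "deltas": [
    [0.0005,0,0,0,0,0,0],
    [0.0005,0,0,0,0,0,0]
  ]
}}

```text
time: 9.13
eef_pos: [0.5667, 0.2501, 0.1145]
ee_rot: [0.405, 1.571, -3.123]
contact_force: [-1.0, 0.2, -0.2]
finger_gap: -0.0001
```

>>> {"method": "play_rows", "body": {
  "deltas": [
    [0.0005,0,0,0,0,0,0],
    [0.0005,0,0,0,0,0,0]
  ]
}}

```text
time: 9.3
eef_pos: [0.5668, 0.2501, 0.1142]
ee_rot: [-2.567, 1.571, 0.189]
contact_force: [-0.0, 0.6, -0.1]
finger_gap: -0.0003
```

>>> {"method": "play_rows", "body": {
  "deltas": [
    [0.0005,0,0,0,0,0,0],
    [0.0005,0,0,0,0,0,0]
  ]
}}

```text
time: 9.47
eef_pos: [0.5669, 0.2501, 0.1141]
ee_rot: [-2.563, 1.57, 0.193]
contact_force: [-0.9, -0.5, 3.7]
finger_gap: -0.0003
```

>>> {"method": "play_rows", "body": {
  "deltas": [
    [0.0005,0,0,0,0,0,0],
    [0.0005,0,0,0,0,0,0]
  ]
}}

```text
time: 9.63
eef_pos: [0.5669, 0.2502, 0.114]
ee_rot: [-2.595, 1.57, 0.161]
contact_force: [-2.4, 0.2, 4.8]
finger_gap: -0.0001
```

>>> {"method": "play_rows", "body": {
  "deltas": [
    [0.0005,0,0,0,0,0,0],
    [0.0005,0,0,0,0,0,0]
  ]
}}

```text
time: 9.8
eef_pos: [0.567, 0.2502, 0.114]
ee_rot: [-2.589, 1.57, 0.167]
contact_force: [-3.1, -0.4, 6.8]
finger_gap: 0.0001
```

>>> {"method": "play_rows", "body": {
  "deltas": [
    [0.0005,0,0,0,0,0,0],
    [0.0005,0,0,0,0,0,0]
  ]
}}

```text
time: 9.97
eef_pos: [0.567, 0.2502, 0.1139]
ee_rot: [-2.606, 1.569, 0.151]
contact_force: [-2.5, -0.5, 8.8]
finger_gap: -0.0004
```

>>> {"method": "play_rows", "body": {
  "deltas": [
    [0.0005,0,0,0,0,0,0],
    [0.0005,0,0,0,0,0,0]
  ]
}}

```text
time: 10.13
eef_pos: [0.5671, 0.2502, 0.1139]
ee_rot: [-2.608, 1.569, 0.148]
contact_force: [-4.0, -1.4, 10.4]
finger_gap: -0.0001
```

>>> {"method": "play_rows", "body": {
  "deltas": [
    [0.0005,0,0,0,0,0,0],
    [0.0005,0,0,0,0,0,0]
  ]
}}

```text
time: 10.3
eef_pos: [0.5671, 0.2502, 0.1138]
ee_rot: [-2.604, 1.569, 0.152]
contact_force: [-5.1, -1.1, 11.4]
finger_gap: 0.0
```

>>> {"method": "play_rows", "body": {
  "deltas": [
    [0.0005,0,0.0005,0,0,0,0],
    [0.0005,0,0.0005,0,0,0,0]
  ]
}}

```text
time: 10.47
eef_pos: [0.5671, 0.2502, 0.1136]
ee_rot: [-2.7, 1.568, 0.057]
contact_force: [-3.7, -1.8, 12.9]
finger_gap: -0.0002
```

>>> {"method": "play_rows", "body": {
  "deltas": [
    [0.0005,0,0.0005,0,0,0,0],
    [0.0005,0,0.0005,0,0,0,0]
  ]
}}

```text
time: 10.63
eef_pos: [0.567, 0.2503, 0.1134]
ee_rot: [-2.726, 1.567, 0.031]
contact_force: [-2.5, -2.3, 12.3]
finger_gap: 0.0003
```

>>> {"method": "play_rows", "body": {
  "deltas": [
    [0.0005,0,0,0,0,0,0],
    [0.0005,0,0,0,0,0,0]
  ]
}}

```text
time: 10.8
eef_pos: [0.567, 0.2503, 0.1129]
ee_rot: [-2.708, 1.567, 0.049]
contact_force: [-3.6, -2.1, 12.7]
finger_gap: -0.0004
```

Now it's sliding at about 12.5 N.

>>> {"method": "play_rows", "body": {
  "deltas": [
    [0.0005,0,0,0,0,0,0],
    [0.001,0,0,0,0,0,0]
  ]
}}

```text
time: 10.97
eef_pos: [0.5671, 0.2503, 0.112]
ee_rot: [-2.71, 1.567, 0.046]
contact_force: [-3.5, -2.9, 14.7]
finger_gap: 0.0002
```

>>> {"method": "play_rows", "body": {
  "deltas": [
    [0.0005,0,0,0,0,0,0],
    [0.001,0,0,0,0,0,0]
  ]
}}

```text
time: 11.13
eef_pos: [0.567, 0.2503, 0.111]
ee_rot: [-2.714, 1.567, 0.043]
contact_force: [-4.1, -2.5, 13.4]
finger_gap: -0.0003
```

>>> {"method": "play_rows", "body": {
  "deltas": [
    [0.0005,0,0,0,0,0,0],
    [0.001,0,0,0,0,0,0]
  ]
}}

```text
time: 11.3
eef_pos: [0.567, 0.2502, 0.1101]
ee_rot: [-2.736, 1.567, 0.021]
contact_force: [-4.4, -2.7, 16.1]
finger_gap: -0.0001
```

>>> {"method": "play_rows", "body": {
  "deltas": [
    [0.0005,0,0,0,0,0,0],
    [0.0005,0,0,0,0,0,0]
  ]
}}

```text
time: 11.47
eef_pos: [0.5671, 0.2502, 0.11]
ee_rot: [-2.743, 1.567, 0.014]
contact_force: [-4.3, -2.6, 15.6]
finger_gap: -0.0
```

>>> {"method": "play_rows", "body": {
  "deltas": [
    [0.0005,0,0,0,0,0,0],
    [0.001,0,0,0,0,0,0],
    [0.001,0,0,0,0,0,0]
  ]
}}

```text
time: 11.72
eef_pos: [0.5672, 0.2503, 0.11]
ee_rot: [-2.727, 1.566, 0.03]
contact_force: [-5.3, -2.4, 18.8]
finger_gap: 0.0003
```

>>> {"method": "play_rows", "body": {
  "deltas": [
    [0.0005,0,0,0,0,0,0],
    [0.001,0,0,0,0,0,0],
    [0.001,0,0,0,0,0,0]
  ]
}}

```text
time: 11.97
eef_pos: [0.5672, 0.2503, 0.1099]
ee_rot: [-2.71, 1.566, 0.048]
contact_force: [-7.2, -3.5, 22.6]
finger_gap: -0.0003
```

```bash
python3 look.py w10|head -1; python3 - <<'E'
import cv2,numpy as np
from workcell import cams
c=cams.capture("scene");cv2.imwrite("pics/s10.png",cv2.resize(c["color"][150:330,250:420,::-1],None,fx=3.3,fy=3.3,interpolation=2))
E
```

```text
11.9667 [0.5672 0.2503 0.1099] [-7.24 -3.49 22.56] -0.0003182761038062837
```

View pics/s10.png

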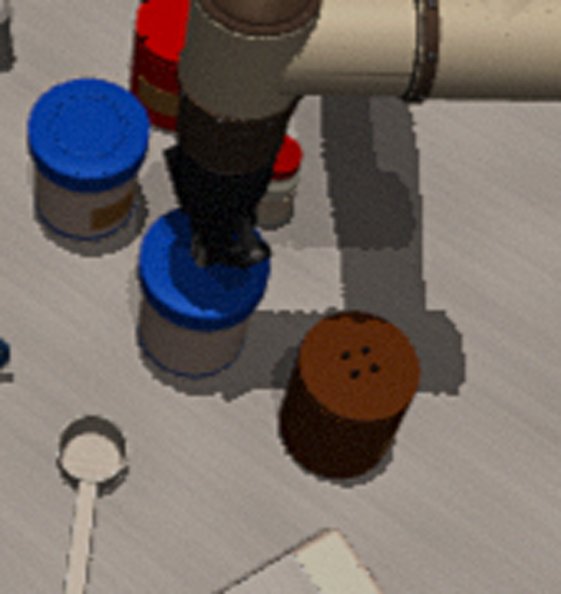

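View pics/w10.png

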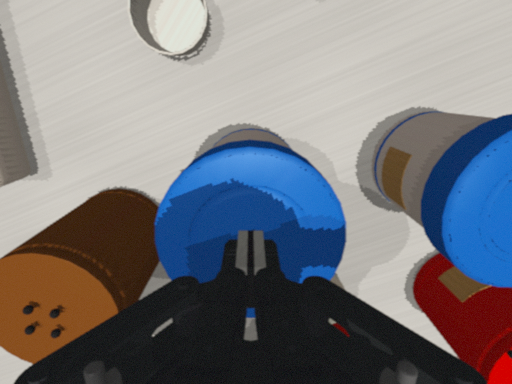

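>>> {"method": "play_rows", "body": {
  "deltas": [
    [0,0,0.0005,0,0,0,0],
    [0,0,0.001,0,0,0,0],
    [0,0,0.001,0,0,0,0],
    [0,0,0.001,0,0,0,0],
    [0,0,0.001,0,0,0,0],
    [0,0,0.001,0,0,0,0]
  ]
}}

```text
time: 12.57
eef_pos: [0.5671, 0.2503, 0.1099]
ee_rot: [-2.752, 1.564, 0.006]
contact_force: [-5.4, -4.3, 20.8]
finger_gap: 0.0001
```

```bash
python3 -c "
from workcell import sensors,arm
s=sensors.observe();print(s['time'],s['eef_pos'],s['contact_force'])
if 10<s['contact_force'][2]<32: print(arm.job_done())"
```

```text
12.5667 [0.56714713 0.25034117 0.10989247] [-5.37405001 -4.30437105 20.79637869]
the job is handed in; nothing more can be done
None
```

The unseated lid is fully home, and I handed the job in at 12.6 s with the shut fingertips still holding it down at about 21 N. It was the first lid I pressed, the one at about (0.567, 0.250); I pressed no others.

- **Finding it:** Pressed about 32 mm from its centre, it sank about 2 mm at under 2 N and then stopped hard at 4.6 N. In the wrist view its outline changed as a 0.12 rad tilt would. When I let go it levelled again.
- **Seating it:** Pressed in the middle, it began to slide at about 12.5 N, a little under the stated 14–18 N. It went 4.1 mm down (TCP z 0.1141 to 0.1100). It then stayed put while the push rose to 22.6 N, the highest vertical force I read.
- **Last pictures:** Its canister and the things in view stood in place.

**Disagreements and gaps:**
- **Contact height:** The cameras put this lid's top near z 0.137, but contact came at TCP z of about 0.114. The real fingertips seem to sit about 2 cm behind the nominal TCP, so I worked by force.
- **Sideways force:** About 7 N of sideways force remained at the end.
- **Not checked:** I did not press the edge again after seating, because I was to finish holding the lid down.

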